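# Scoop valve balls into the wash jar

### The job

Take the hand scoop, scoop up valve balls from the long stock tray and tip them through the funnel so that at least three of the five end up in the jar; the balls are clean, so do not touch them with the fingers. Any ball that does not go into the jar must stay in the tray, none in the scoop, stuck in the funnel or on the bench. Finish by standing the scoop upright on its rubber mat again and letting go, without disturbing the other things on the bench.

Things in the scene. Friction and masses are not known exactly. Their poses are not given: they have to be found in the camera images.
- scoop: Bright aluminium hand scoop with an overhead black handle: 95 mm long (x), 88 mm wide (y), 106 mm tall, 0.2 kg. Origin: centre of its flat underside; z up, x out of the open mouth. Floor 2.5 mm thick, walls 3 mm; back wall and rear half of the sides 45 mm high, front half of the sides 24 mm, front open. Between floor and handle bar 81 mm are free.
- scoop_grip (a point): Middle of the scoop's handle bar, 95 mm above its underside (x = 0, y = 0), scoop's axes. The bar is straight, level, 22 mm wide (y) and 22 mm tall, and runs along x from -47 to +45 mm; a post carries it at the back (x = -47 to -33 mm), its front end is free.
- scoop_lip (a point): Middle of the scoop's straight front lip, lower edge (x = +47.5 mm, z = 0); scoop's axes. The last 25 mm of the floor taper to 0.8 mm at the lip.
- tray: Fixed narrow steel stock tray. Origin: on the bench under it, z up, x along it to its sloping end. Floor top at z = 4 mm from x = -130 mm (upright end wall) to +124 mm, then a 45 degree ramp up to x = +165 mm, z = 45 mm. Inside 104 mm wide (y = -52 to 52 mm). Walls 4 mm thick, tops at 45 mm. The balls start between middle and ramp; the part by the upright end is empty.
- jar: Fixed round clear jar, 92 mm across, 100 mm tall, with an aluminium funnel on its mouth. Origin: centre of its underside on the bench, z up. The funnel flares from a throat of 74 mm inside diameter at z = 100 mm to 156 mm inside (162 outside) at z = 150 mm, then an upright rim to z = 158 mm. Jar floor 6 mm thick, wall 4 mm.
- funnel_rim (a point): Centre of the funnel's mouth, level with its rim, 158 mm above the bench.
- mat: Fixed black rubber mat on which the scoop stands, 160 mm (x) by 140 mm (y), 4 mm thick. Origin: centre of its underside, z up.
- ball0: Steel ball for a ball valve, 30 mm in diameter with two flats 24 mm apart and a dark bore through the flats; 0.06 kg. At the start it lies on a flat in the tray, one of the two farthest from the ramp. Origin: the ball's centre; z along the bore.
- ball1: Steel ball for a ball valve, 30 mm in diameter with two flats 24 mm apart and a dark bore through the flats; 0.06 kg. At the start it lies on a flat in the tray, one of the two farthest from the ramp. Origin: the ball's centre; z along the bore.
- ball2: Steel ball for a ball valve, 30 mm in diameter with two flats 24 mm apart and a dark bore through the flats; 0.06 kg. At the start it lies on a flat in the tray, the middle one. Origin: the ball's centre; z along the bore.
- ball3: Steel ball for a ball valve, 30 mm in diameter with two flats 24 mm apart and a dark bore through the flats; 0.06 kg. At the start it lies on a flat in the tray, one of the two nearest the ramp. Origin: the ball's centre; z along the bore.
- ball4: Steel ball for a ball valve, 30 mm in diameter with two flats 24 mm apart and a dark bore through the flats; 0.06 kg. At the start it lies on a flat in the tray, one of the two nearest the ramp. Origin: the ball's centre; z along the bore.
- gauge: Bystander: brass pressure gauge housing, 80 mm round, 42 mm tall, with a stub 30 mm long on its side. Origin: centre of its underside.
- cap: Bystander: yellow nylon blanking cap, 62 mm round, 32 mm tall. Origin: centre of its underside.
- coupling: Bystander: stainless bayonet coupling half, 68 mm round, 50 mm tall, with two side pins. Origin: centre of its underside.
- valve: Bystander: brass valve body, 50 by 125 mm, 75 mm tall. Origin: centre of its underside.
- wrench: Bystander: steel spanner lying flat near the edge of the bench. Origin: under its middle, x along it.
- screwdriver: Bystander: screwdriver lying near the edge of the bench. Origin: under its middle, x along it.
Things that resemble listed ones, but are neither listed nor needed, are in the scene too. What is shaped like the scoop but orange or pink is not meant.

How it is judged:
By the outcome, as a careful person would: the job done as asked, in the order asked, and still so for the second after the job is handed in, with the robot touching nothing.
It also fails if it takes over 67 s, if anything falls off the work surface, if the arm or the gripper's body presses on something with over 40 N, if the wrist force passes 120 N, or if a joint passes its speed limit or range.

### The arm

A 6-joint arm with a two-finger parallel gripper is mounted at the origin on the work surface. World frame = base frame: x ahead of the robot, y to its left, z up, the work surface at z = 0. Lengths are in m, angles in rad, forces in N, time in s.
With the tool pointing down it reaches from about 0.4 to 0.825 m from the base axis. Payload 7 kg.
Tool frame: the origin (TCP) lies at the centre of the arm's flange, where the gripper is bolted on; the fingertips stand 178 mm ahead of it and the grasp point (between the pads) lies 159 mm ahead of it; z points along the fingers, y is the line along which they close (so a half turn about z gives the same grasp; the last joint's range is limited). The gripper opens to 88 mm and grips with 3 to 60 N. Pads are 19 mm wide; open, the fingers measure 130 mm over their backs; the gripper's body (78 mm by 193 mm) begins 47 mm behind the grasp point.
Start: joints at [1.6, 0.359, 0.012, 0, -1.224, -0.288], TCP at [0.173, 0.652, 0.405] pointing down, gripper open.
Joint ranges: [-3.07, 3.07], [-1.43, 2.12], [-1.02, 1.25], [-3.03, 1.67], [-3.05, -0], [-3.03, 3.03]. Speed limits (rad/s): [2.39, 2.39, 3.01, 3.14, 3.14, 3.14].

### API

Orientations are given as a 3x3 rotation matrix whose columns are the frame's x, y, z axes.
In Python, from rig import manip, fingers, get_state, vision gives the robot as it stands. Calls block until the motion is done:
- manip.reach(position, orientation): joint-space move of the TCP to a pose.
- manip.line_to(position, rot=None, rate=0.15, threshold=None): straight line of the TCP; rot=None keeps the orientation; rate is the mean speed in m/s. With threshold (N) it stops when the force on the tool has changed by that much, and returns True; else False.
- manip.set_joints(angles): joint-space move.
- fingers.let_go() and fingers.close_gripper(effort=None): open the fingers fully, or close them until they stop; effort is the grip in N (None keeps the last).
- manip.pause(seconds).
- manip.ik(position, orientation): joint angles nearest the present ones, or None.
- get_state(): the state.
- vision.get_image(name): name is "side" or "top" or "wrist"; returns the picture (420x560x3 uint8, blue, green, red); there is no depth.
- vision.camera_model(name): a dict with "fovy" (degrees; the focal length in pixels is half the picture's height over the tangent of half this angle, whatever the lens; pixels are square), "cx", "cy" (the principal point, pixels), "k1" (the pictures are not rectified: a ray, as slopes to the right and down, at radius r is drawn at 1 + k1 r^2 times it, then the intrinsics apply), "world_from_camera" (4x4, takes a point from camera to world coordinates); the wrist camera has in their place "tool_from_camera" (4x4, takes a point from camera to tool coordinates, whose origin is the TCP and whose axes are the flange's). Camera axes: x right, y down, z forward; pixel columns grow to the right and rows downward; lengths in m; the calibration is good to about 2 mm. A picture is of the moment at which its call begins: read the wrist's pose just before it. camera_model takes no time and is no camera call.
A pose or a line that the arm cannot do raises manip.PlanningError and nothing moves.
- manip.sign_off(): hands the job in; it is judged then, once.
The state is a dict: "time_s": time; "joint_pos": joint angles; "qd": joint speeds; "tau": joint torques, N m; "tool_pos": TCP position; "orientation": TCP orientation; "wrist_force": force on the tool from outside, world axes, zero at the start; "ft_torque": the same for the moment, N m; "finger_gap": finger opening in m; "gripper_force": force on a finger pad.
Only numpy, scipy, OpenCV 4.12 (cv2) and the standard library are available. Lean on these libraries where they do the work, as an engineer would, in place of code of your own. Each camera call takes 0.05 s, during which the arm holds its last target. There are 200 camera calls.

## Working session

There is one attempt and no reset: what is moved stays moved. The work goes in short steps, each a Python script; the robot and the scene stay as the last script left them, time stands still between calls to the robot, and variables do not carry over. Pictures are saved under pics/ and viewed, at most 12 in all, crops included, and the job is handed in when it is done.

```bash
ls; mkdir -p pics
python3 - <<'E'
from rig import vision,get_state
import cv2,numpy as np
for n in("top","side"):
    im=vision.get_image(n); cv2.imwrite(f"pics/{n}0.png",im)
    print(n,vision.camera_model(n))
cv2.imwrite("pics/wrist0.png",vision.get_image("wrist"));print(vision.camera_model("wrist"))
print(get_state())
E
```

```text
pics
top {'fovy': 56.9347840129337, 'cx': 286.85590117067505, 'cy': 210.92118402858793, 'k1': -0.0022265051583112397, 'world_from_camera': array([[-0.00531506, -0.98329193,  0.18195803,  0.31723156],
       [-0.999848  ,  0.00824712,  0.0153611 , -0.01161926],
       [-0.01660508, -0.18184872, -0.98318631,  1.18968519],
       [ 0.        ,  0.        ,  0.        ,  1.        ]])}
side {'fovy': 47.728936600970776, 'cx': 284.7179163874546, 'cy': 209.66337587798057, 'k1': 0.047257577672919236, 'world_from_camera': array([[ 0.85523402, -0.32280672,  0.40542643, -0.11662654],
       [-0.51823048, -0.52748742,  0.67319699, -1.04559729],
       [-0.00345517, -0.78584531, -0.61841347,  1.10074194],
       [ 0.        ,  0.        ,  0.        ,  1.        ]])}
{'fovy': 60.57208445754005, 'cx': 278.94412144060834, 'cy': 210.584542019812, 'k1': -0.01957119313169746, 'tool_from_camera': array([[ 1.07054783e-04, -9.65833996e-01, -2.59161494e-01,
         6.97845993e-02],
       [ 9.99999925e-01,  7.03536442e-06,  3.86862180e-04,
         1.26307284e-03],
       [-3.71821350e-04, -2.59161516e-0
[... 240 characters left out ...]
     -1.22409588e+00, -2.88122818e-01]), 'qd': array([-0.00015866, -0.00300175,  0.00254844,  0.00165064, -0.00098162,
        0.00069377]), 'tau': array([-1.45479673e-03, -5.83276069e+01,  2.93288898e+01,  7.00119451e+00,
        8.78497405e-03, -1.06261919e-04]), 'tool_pos': array([0.17270913, 0.65238774, 0.40394483]), 'orientation': array([[ 9.66669683e-01, -2.56026711e-01, -2.15004882e-04],
       [-2.56026778e-01, -9.66668897e-01, -1.23827566e-03],
       [ 1.09193112e-04,  1.25205055e-03, -9.99999210e-01]]), 'wrist_force': array([ 0.21498258, -0.11368636, -0.13760221]), 'ft_torque': array([-0.02263453,  0.02529688, -0.01935108]), 'gripper_force': 0.0, 'finger_gap': 0.08767082779774366}
```

View pics/top0.png

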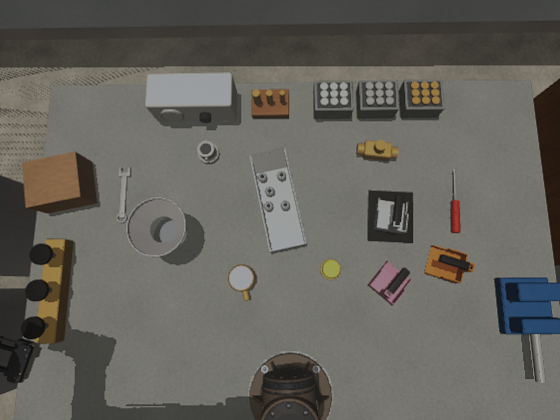

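View pics/side0.png

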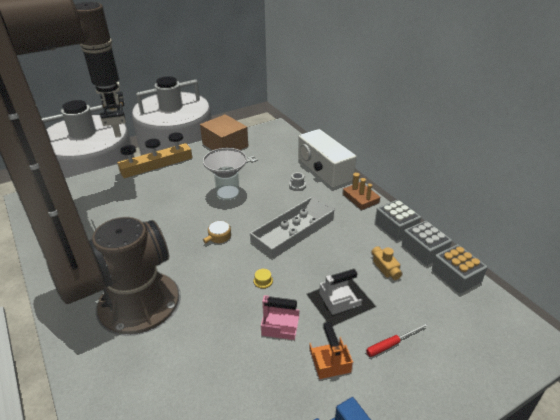

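The top view has +x up. The tray runs from (268,152), its ramp end, to (287,248), with the balls at about (262–285, 177–206). The funnel is at (157,227), the mat and scoop at (391,216), and the cap at (331,269). The pink and orange decoy scoops are to the lower right. The side view shows the same layout. Next I'll look closer with the wrist camera.

```bash
cat > h.py <<'E'
import numpy as np,cv2
from rig import manip,fingers,get_state,vision
def ray(name,px,tool=None):
    m=vision.camera_model(name); px=np.atleast_2d(np.array(px,float))
    f=210/np.tan(np.radians(m["fovy"])/2)
    d=(px-[m["cx"],m["cy"]])/f; u=d.copy()
    for _ in range(20): u=d/(1+m["k1"]*(u**2).sum(1,keepdims=True))
    T=m["world_from_camera"] if name!="wrist" else tool@m["tool_from_camera"]
    D=np.c_[u,np.ones(len(u))]@T[:3,:3].T
    return T[:3,3],D
def plane(name,px,z,tool=None):
    o,D=ray(name,px,tool); return o+D*((z-o[2])/D[:,2])[:,None]
def tri(obs):  # [(o,d)] -> least squares point, residual
    A=np.zeros((3,3));b=np.zeros(3)
    for o,d in obs:
        d=d/np.linalg.norm(d);P=np.eye(3)-np.outer(d,d);A+=P;b+=P@o
    x=np.linalg.solve(A,b)
    return x,[float(np.linalg.norm(np.cross(x-o,d/np.linalg.norm(d)))) for o,d in obs]
def tool():
    s=get_state();T=np.eye(4);T[:3,:3]=s["orientation"];T[:3,3]=s["tool_pos"];return T
def down(a): # tool z down, tool x at angle a in world
    c,s=np.cos(a),np.sin(a); return np.array([[c,s,0],[s,-c,0],[0,0,-1.]])
def shot(n):
    T=tool();im=vision.get_image("wrist");cv2.imwrite(f"pics/{n}.png",im);np.save(f"pics/{n}.npy",T);return im,T
E
python3 - <<'E'
from h import *
for n,p,z in[("mat",(391,216),.02),("tray1",(268,152),.045),("tray0",(287,248),.045),("fun",(157,227),.158),("cap",(331,269),.03)]: print(n,plane("top",p,z).round(3))
m=plane("top",(391,216),.02)[0];t=plane("top",(275,200),.02)[0]
print(manip.ik([m[0],m[1],.45],down(0)),manip.ik([t[0],t[1],.45],down(0)))
manip.reach([m[0]+0.03,m[1],.42],down(0)); shot("w_scoop")
manip.reach([m[0]-0.06,m[1]+.03,.42],down(0)); shot("w_scoop2")
manip.reach([t[0]+.02,t[1],.45],down(0)); shot("w_tray")
a=cv2.imread("pics/w_scoop.png");b=cv2.imread("pics/w_scoop2.png");cv2.imwrite("pics/v1.png",cv2.resize(np.hstack([a[:,:,:],b]),(800,300)))
print(get_state()["time_s"],get_state()["tool_pos"])
E
```

```text
mat [[ 0.515 -0.311  0.02 ]]
tray1 [[0.715 0.064 0.045]]
tray0 [[0.418 0.006 0.045]]
fun [[0.467 0.356 0.158]]
cap [[ 0.356 -0.123  0.03 ]]
[-0.21876004  0.21362363 -0.08588178  0.         -1.27129092  1.78955637] [ 0.41891754  0.15968461 -0.15344254  0.         -1.25766918  1.15187879]
5.6833 [0.58823729 0.04198271 0.44985405]
```

View pics/w_scoop.png

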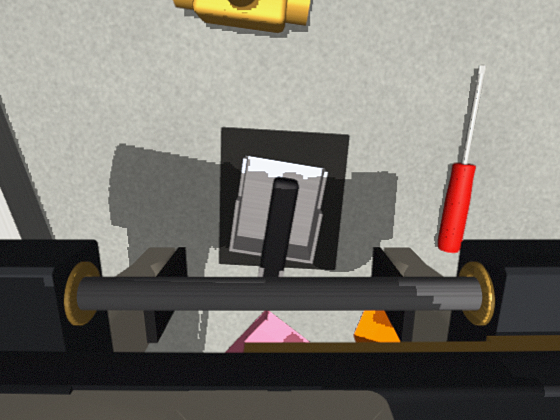

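View pics/w_tray.png

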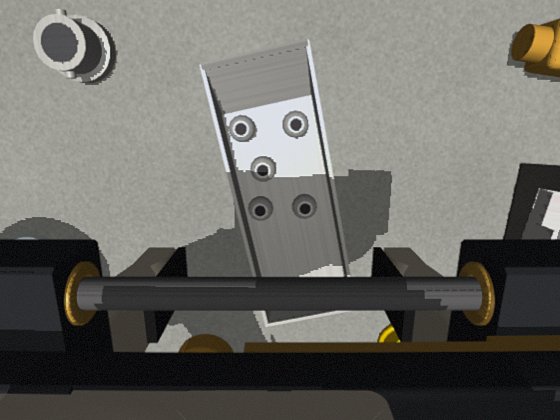

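The first wrist view shows the scoop with its mouth up, towards world +x and yawed about -9°. The lip runs from (245,157) to (327,170), and the bar is at (280,180–270). In the tray view, the ramp-end corners are at (202,67) and (308,42), yaw about +13°. The five balls are at (242,128), (296,124), (263,168), (260,209) and (305,206). I'll take one more view of the tray and one of the jar.

Run:
```python
from h import *
manip.reach([.48,.03,.46],down(0)); shot("w_tray2")
manip.reach([.44,.33,.46],down(0)); shot("w_jar")
a=cv2.imread("pics/w_scoop.png")[110:290,200:370];b=cv2.imread("pics/w_scoop2.png")
v=np.zeros((600,800,3),np.uint8)
v[:300,:400]=cv2.resize(cv2.imread("pics/w_tray2.png"),(400,300));v[:300,400:]=cv2.resize(cv2.imread("pics/w_jar.png"),(400,300))
v[300:,:400]=cv2.resize(b,(400,300));v[300:,400:680]=cv2.resize(a,(280,300))
cv2.imwrite("pics/v1.png",v);print(get_state()["time_s"])
```

```text
7.4583
```

View pics/v1.png

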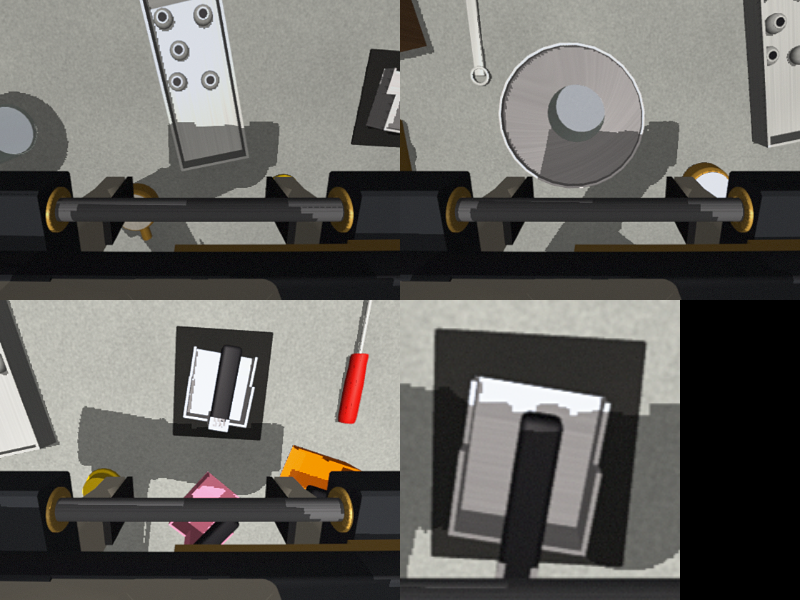

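The composite shows four things:
- **Tray, upright end:** corners at about (258,238) and (346,220) in w_tray2.
- **Funnel:** rim centred at about (241,161) in w_jar.
- **Scoop, second view:** lip corners at about (274,66) and (360,80), with the bar's free end at (322,63).
- **Scoop, first view:** lip corners at (247,156) and (326,169), with the bar's free end at (285,178).

Next I'll turn these into positions.

```bash
cat > meas.py <<'E'
from h import *
L=lambda n:(cv2.imread(f"pics/{n}.png"),np.load(f"pics/{n}.npy"))
def sub(im,p,w=3):
    g=cv2.cvtColor(im,cv2.COLOR_BGR2GRAY);q=np.array(p,np.float32).reshape(-1,1,2)
    return cv2.cornerSubPix(g,q.copy(),(w,w),(-1,-1),(3,30,.01)).reshape(-1,2)
def two(pa,Ta,pb,Tb):
    oa,da=ray("wrist",pa,Ta);ob,db=ray("wrist",pb,Tb)
    return [tri([(oa,x),(ob,y)]) for x,y in zip(da,db)]
if __name__=="__main__":
    a,Ta=L("w_scoop");b,Tb=L("w_scoop2")
    pa=sub(a,[(247,156),(326,169)]);pb=sub(b,[(274,66),(360,80)]);print("lip",pa,pb)
    for p,r in two(pa,Ta,pb,Tb):print(p.round(4),np.round(r,4))
    # dark bar: edges on rows
    def bar(im,rows,x0,x1):
        out=[]
        for r in rows:
            g=im[r,x0:x1].max(1);i=np.where(g<70)[0];out.append(((i.min()+i.max())/2+x0,r,i.max()-i.min()+1))
        return np.array(out)
    A=bar(a,range(195,236,10),262,310);B=bar(b,range(75,140,12),300,340);print(A,B)
    print(plane("wrist",A[:,:2],.11,Ta).round(4),plane("wrist",B[:,:2],.11,Tb).round(4))
    ends=two([(285,178)],Ta,[(322,64)],Tb);print("bar end",ends)
    # tray
    t,Tt=L("w_tray");u,Tu=L("w_tray2")
    c1=sub(t,[(202,67),(308,42)]);c0=sub(u,[(258,238),(346,220)]);print(c1,c0)
    print("tray far",plane("wrist",c1,.045,Tt).round(4),"near",plane("wrist",c0,.045,Tu).round(4))
    # balls (dark bores seen in both)
    def balls(im):
        g=cv2.cvtColor(im,cv2.COLOR_BGR2GRAY)[:260];c=cv2.HoughCircles(g,cv2.HOUGH_GRADIENT,1,20,param1=120,param2=14,minRadius=8,maxRadius=16)
        return c[0].round(1) if c is not None else None
    print(plane("wrist",[(242,128),(296,124),(263,168),(260,209),(305,206)],.028,Tt).round(4))
    # funnel
    w,Tw=L("w_jar")
    g=(w.min(2)>190).astype(np.uint8);g[260:]=0;g[:,:120]=0;g[:,360:]=0
    n,l,s,_=cv2.connectedComponentsWithStats(g,connectivity=8)
    k=[i for i in range(1,n) if s[i,2]>120];pts=np.argwhere(np.isin(l,k))[:,::-1].astype(np.float32)
    h=cv2.convexHull(pts);e=cv2.fitEllipse(h);print("rim",e,len(pts))
    ow,dw=ray("wrist",[e[0]],Tw)
    T=cv2.imread("pics/top0.png");g=(T.min(2)>120).astype(np.uint8)
    ot,dt=ray("top",[(157,226.5)]);print(tri([(ow,dw[0]),(ot,dt[0])]),plane("wrist",[e[0]],.158,Tw))
    rr=plane("wrist",h.reshape(-1,2),.158,Tw);(c,R)=cv2.minEnclosingCircle(rr[:,:2].astype(np.float32));print("circle",c,R,rr[:,:2].mean(0))
E
python3 meas.py
```

```text
lip [[246.41441 156.63577]
 [326.46738 170.94519]] [[273.36853  63.99077]
 [358.80423  79.01052]]
[ 0.5724 -0.2773  0.024 ] [0.0007 0.0007]
[ 0.5581 -0.3609  0.0291] [0.0004 0.0004]
[[283.5 195.   26. ]
 [282.  205.   25. ]
 [280.5 215.   26. ]
 [279.  225.   25. ]
 [277.  235.   25. ]] [[324.5  75.   30. ]
 [320.5  87.   28. ]
 [319.   99.   27. ]
 [316.5 111.   28. ]
 [314.  123.   27. ]
 [312.5 135.   26. ]]
[[ 0.5503 -0.3157  0.11  ]
 [ 0.5418 -0.3144  0.11  ]
 [ 0.5331 -0.3132  0.11  ]
 [ 0.5243 -0.312   0.11  ]
 [ 0.5154 -0.3103  0.11  ]] [[ 0.5537 -0.317   0.11  ]
 [ 0.5449 -0.3142  0.11  ]
 [ 0.536  -0.3133  0.11  ]
 [ 0.527  -0.3116  0.11  ]
 [ 0.5178 -0.3098  0.11  ]
 [ 0.5085 -0.3089  0.11  ]]
bar end [(array([ 0.56282857, -0.31655129,  0.09908054]), [0.0004873714295781669, 0.00048737142957801954])]
[[202.  67.]
 [308.  42.]] [[256.73398 236.40233]
 [344.49103 218.38847]]
tray far [[0.7037 0.1181 0.045 ]
 [0.7269 0.0119 0.045 ]] near [[ 0.4118  0.0539  0.045 ]
 [ 0.4336 -0.0474  0.045 ]]
[[0.643  0.0811 0.028 ]
 [0.6472 0.0221 0.028 ]
 [0.599  0.0586 0.028 ]
 [0.5514 0.0627 0.028 ]
 [0.5549 0.0106 0.028 ]]
rim ((239.71058654785156, 160.7713623046875), (201.50424194335938, 206.12997436523438), 132.45448303222656) 1354
(array([0.47150149, 0.36132132, 0.14074588]), [0.0011250968939153728, 0.0011250968939153008]) [[0.47443637 0.35862013 0.158     ]]
circle (0.4683290719985962, 0.3585124611854553) 0.08097261935472488 [0.49080851 0.37109275]
```

The scoop checks out: 85 mm between lip corners at z≈26 mm, and the bar-end and lip estimates of its origin agree to 2 mm. So does the tray, 299 mm long, and the funnel rim radius is 81 mm. Next I'll check the arm can reach each phase.

```bash
cat >> h.py <<'E'
SC=np.array([.5184,-.3107]);SY=np.radians(-9.5)
TR=np.array([.5538,.0309]);TY=np.radians(11.9)
JAR=np.array([.469,.358])
from scipy.spatial.transform import Rotation as Ro
def SR(yaw,pitch): # scoop rotation; pitch>0 = mouth down (deg)
    return (Ro.from_euler("z",yaw)*Ro.from_euler("y",pitch,degrees=True)).as_matrix()
LIP=np.array([.0475,0,0])
def tcp(yaw,pitch,p,ref=np.zeros(3),sg=1):
    """TCP pose putting scoop-frame point ref at world p"""
    R=SR(yaw,pitch);o=np.asarray(p)-R@ref
    return o+R@np.array([0,0,.254]),np.c_[sg*R[:,0],-sg*R[:,1],-R[:,2]]
def traypt(x,y,z): return np.r_[TR+np.array([[np.cos(TY),-np.sin(TY)],[np.sin(TY),np.cos(TY)]])@[x,y],z]
E
python3 - <<'E'
from h import *
f=lambda q:None if q is None else np.round(q,2)
for sg in(1,-1):
    print("sg",sg,"grasp",f(manip.ik(*tcp(SY,0,[*SC,.004],sg=sg))),"tray0",f(manip.ik(*tcp(TY,0,traypt(-.074,0,.004),sg=sg))),"tray1",f(manip.ik(*tcp(TY,-25,traypt(.15,0,.06),LIP,sg=sg))))
    for d in range(-180,180,20):
        y=np.radians(d);v=np.array([np.cos(y),np.sin(y),0]);p=np.r_[JAR,.172]-.02*v
        qs=[manip.ik(*tcp(y,a,p,LIP,sg)) for a in(-25,20,50,70)]
        if all(q is not None for q in qs):print(d,f(qs[0]),f(qs[2]),f(qs[3]))
        else: print(d,[q is not None for q in qs])
E
```

```text
sg 1 grasp [-0.22  0.37 -0.33  0.   -0.87  1.62] tray0 [ 0.44  0.2  -0.6   0.   -0.78  1.34] tray1 [ 0.4   0.18 -0.81  0.49 -0.17  0.91]
-180 [True, True, False, False]
-160 [True, True, False, False]
-140 [True, True, False, True]
-120 [ 1.    0.64  0.38  0.02 -1.74 -1.53] [ 0.79 -0.13 -0.56 -0.62 -0.35 -0.81] [ 0.05  0.02 -0.61 -1.6  -0.91  0.54]
-100 [ 1.11  0.58  0.23  0.12 -1.64 -1.3 ] [ 0.43  0.03 -0.3  -0.94 -0.9  -0.11] [ 0.03  0.2  -0.39 -1.38 -1.22  0.53]
-80 [ 1.22  0.49  0.04  0.22 -1.5  -1.1 ] [ 0.35  0.2  -0.12 -0.92 -1.24  0.14] [ 0.07  0.38 -0.14 -1.22 -1.48  0.52]
-60 [ 1.31  0.38 -0.18  0.31 -1.35 -0.91] [ 0.36  0.35  0.08 -0.86 -1.52  0.31] [ 0.16  0.53  0.11 -1.1  -1.74  0.52]
-40 [ 1.39  0.25 -0.4   0.41 -1.18 -0.72] [ 0.43  0.48  0.27 -0.78 -1.76  0.46] [ 0.27  0.68  0.37 -1.01 -1.98  0.54]
-20 [ 1.44  0.1  -0.61  0.51 -1.02 -0.52] [ 0.52  0.6   0.44 -0.69 -1.96  0.62] [ 0.4   0.81  0.61 -0.93 -2.23  0.58]
0 [ 1.42 -0.05 -0.79  0.59 -0.85 -0.26] [ 0.63  0.69  0.56 -0.56 -2.13  0.81] [ 0.53  0.92  0.8  -0.84 -2.44  0.67]
20 [ 1.33 -0.17 -0.9   0.59 -0.68  0.15] [
[... 2196 characters left out ...]
0.93 -0.15 -0.63 -0.08 -0.65 -1.4 ] [ 1.01  0.75  0.42  0.04 -2.12 -1.52] [ 1.01  1.    0.64  0.05 -2.43 -1.52]
80 [ 0.67 -0.01 -0.39 -0.37 -0.89 -0.65] [ 1.12  0.68  0.22  0.23 -1.96 -1.31] [ 1.15  0.91  0.35  0.29 -2.21 -1.31]
100 [ 0.54  0.14 -0.19 -0.45 -1.12 -0.19] [ 1.23  0.58 -0.02  0.39 -1.76 -1.15] [ 1.28  0.79  0.04  0.48 -1.96 -1.21]
120 [ 0.51  0.28 -0.01 -0.45 -1.31  0.14] [ 1.33  0.46 -0.29  0.56 -1.54 -1.03] [ 1.4   0.65 -0.29  0.65 -1.72 -1.18]
140 [ 0.54  0.41  0.16 -0.41 -1.48  0.4 ] [ 1.39  0.31 -0.56  0.76 -1.32 -0.96] [ 1.49  0.5  -0.63  0.87 -1.5  -1.21]
160 [ 0.6   0.52  0.31 -0.35 -1.63  0.64] [ 1.38  0.15 -0.82  1.02 -1.09 -0.9 ] [ 1.5   0.33 -0.96  1.21 -1.31 -1.29]
```

The arm can reach everything with tool x along scoop x. Pouring at yaw ≈50° is smooth in the joints, so I'll grasp now.

Run:
```python
from h import *
p,R=tcp(SY,0,[*SC,.004])
manip.reach(p+[0,0,.10],R)
print(manip.line_to(p,rate=.1,threshold=8),get_state()["tool_pos"]-p)
fingers.close_gripper(60); s=get_state();print("gap",s["finger_gap"],s["gripper_force"],s["wrist_force"].round(2))
np.save("grasp.npy",np.r_[s["tool_pos"]])
manip.line_to(p+[0,0,.10],rate=.12);s=get_state();print(s["wrist_force"].round(2),s["finger_gap"],s["time_s"])
p2,R2=tcp(TY,0,traypt(-.074,.001,.09)); manip.reach(p2,R2)
cv2.imwrite("pics/side1.png",vision.get_image("side")); 
im,_=shot("w_held"); t=vision.get_image("top");cv2.imwrite("pics/top1.png",t)
v=np.hstack([cv2.resize(cv2.imread("pics/side1.png")[140:290,200:400],(400,300)),cv2.resize(im,(400,300))]);cv2.imwrite("pics/v2.png",v);print(get_state()["time_s"])
```

```text
False [ 3.19080174e-04 -9.00339349e-05  6.63438769e-04]
gap 0.022100124459081896 59.99263286590576 [-0.76 -0.1  -0.18]
[ 0.37 -0.64 -1.54] 0.021769902948861747 12.9667
14.3667
```

View pics/v2.png

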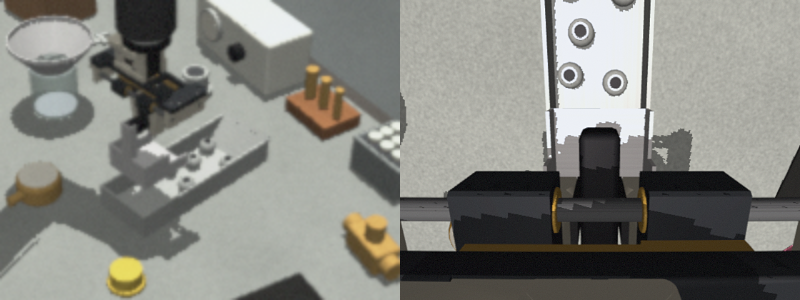

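The scoop is held squarely, its lip centred between the tray walls (x≈599 in the composite), and all the balls are ahead of it. Now I'll lower it and push.

Run:
```python
from h import *
y=.001
P=lambda x,z,a=0,ref=LIP:tcp(TY,a,traypt(x,y,z),ref)
x0=-.074+.0475
p,_=P(x0,.030);manip.line_to(p,rate=.15,threshold=6)
p,_=P(x0,.001);hit=manip.line_to(p,rate=.03,threshold=3)
s=get_state();print(hit,"z scoop",s["tool_pos"][2]-.254,s["wrist_force"].round(2))
zf=s["tool_pos"][2]-.254+.0005; np.save("zf.npy",zf)
if not(.002<zf<.0075): raise SystemExit("floor height odd")
p,_=P(x0,zf);manip.line_to(p,rate=.03)
p,_=P(.05,zf);print(manip.line_to(p,rate=.06,threshold=25),get_state()["wrist_force"].round(2))
p,_=P(.121,zf);print(manip.line_to(p,rate=.05,threshold=25),get_state()["wrist_force"].round(2),get_state()["tool_pos"]-p)
im,_=shot("w_push");t=cv2.imwrite("pics/side2.png",vision.get_image("side"))
v=np.hstack([cv2.resize(cv2.imread("pics/side2.png")[140:290,200:400],(400,300)),cv2.resize(im,(400,300))]);cv2.imwrite("pics/v3.png",v);print(get_state()["time_s"])
for a,h in((-10,.016),(-20,.032)):print(manip.ik(*P(.122+h,zf+h,a)))
```

```text
True z scoop 0.003903381521451088 [ 1.4  -0.29  3.4 ]
False [-1.16  0.93 -2.94]
False [-0.51  0.37 -5.25] [-1.46768322e-04  1.64158971e-05 -1.49058384e-04]
19.0667
[ 0.40543568  0.31987932 -0.43783062  0.05695102 -0.6426662   1.33037594]
[ 0.42089138  0.25205077 -0.63854398  0.21515678 -0.34580347  1.16732662]
```

View pics/v3.png

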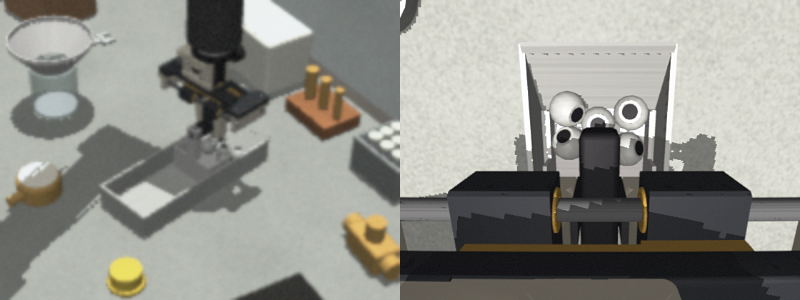

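All five balls are on or at the lip against the ramp, and the vertical force rose to 5.2 N. Now I'll tilt back while following the ramp, then lift.

Run:
```python
from h import *
zf=float(np.load("zf.npy"));y=.001
P=lambda x,z,a=0,ref=LIP:tcp(TY,a,traypt(x,y,z),ref)
for a in(-5,-10,-15,-20):
    h=.0955*np.sin(np.radians(-a))+.001
    p,R=P(.1215+h,zf+h,a);print(manip.line_to(p,R,rate=.07,threshold=30),end=" ")
manip.pause(.3);print(get_state()["wrist_force"].round(2))
p,R=P(.150,.075,-20);manip.line_to(p,R,rate=.08)
p,R=P(.120,.16,-20);manip.line_to(p,R,rate=.12);manip.pause(.3)
s=get_state();print(s["wrist_force"].round(2),s["finger_gap"],s["time_s"])
im,_=shot("w_lift");v=np.hstack([cv2.resize(vision.get_image("side")[100:250,200:400],(400,300)),cv2.resize(im,(400,300))]);cv2.imwrite("pics/v4.png",v)
# plan for pouring
yw=np.radians(50);d=np.array([np.cos(yw),np.sin(yw),0])
for a in(-20,0,20,40,60,75):
    q=manip.ik(*tcp(yw,a,np.r_[JAR,.18]-.02*d,LIP));print(a,None if q is None else q.round(2))
```

```text
False False False False [-0.36  1.48 -5.85]
[-0.16 -0.06 -5.57] 0.02174978784230479 22.5167
-20 [ 1.05 -0.15 -0.64  0.09 -0.74  1.33]
0 [ 1.    0.09 -0.27  0.   -1.21  1.45]
20 [ 0.97  0.36  0.06 -0.03 -1.62  1.48]
40 [ 0.95  0.63  0.37 -0.05 -2.01  1.49]
60 [ 0.94  0.89  0.65 -0.08 -2.37  1.48]
75 [ 0.94  1.08  0.82 -0.12 -2.62  1.45]
```

View pics/v4.png

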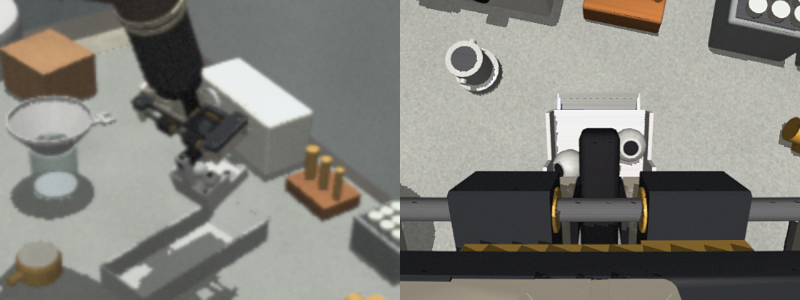

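All five balls ride at the back of the scoop: the load is 5.6 N and the tray looks empty. Next I'll carry them high over the funnel and pour in slow steps.

Run:
```python
from h import *
p,R=tcp(TY,-20,traypt(.09,.001,.25),LIP);manip.line_to(p,R,rate=.15)
yw=np.radians(50);d=np.array([np.cos(yw),np.sin(yw),0]);L=lambda z:np.r_[JAR,z]-.022*d
p,R=tcp(yw,-20,L(.25),LIP);manip.line_to(p,R,rate=.17)
s=get_state();print(s["wrist_force"].round(2),s["time_s"])
for a,z in((0,.215),(14,.18)):
    p,R=tcp(yw,a,L(z),LIP);manip.line_to(p,R,rate=.14)
for a in range(20,77,8):
    p,R=tcp(yw,a,L(.178),LIP);manip.line_to(p,R,rate=.1);manip.pause(.15)
    print(a,get_state()["wrist_force"].round(2)[2],end="; ")
manip.pause(.4);s=get_state();print(s["wrist_force"].round(2),s["finger_gap"],s["time_s"])
im,_=shot("w_pour");v=np.hstack([cv2.resize(vision.get_image("side")[80:230,150:350],(400,300)),cv2.resize(vision.get_image("top")[130:280,80:280],(400,300))]);cv2.imwrite("pics/v5.png",v)
```

```text
[-0.14  0.54 -6.15] 25.075
20 -2.15; 28 -3.04; 36 -1.85; 44 -1.86; 52 -2.5; 60 -2.72; 68 -1.41; 76 -1.42; [-0.17  0.32 -2.41] 0.021807107641879705 32.0583
```

View pics/v5.png

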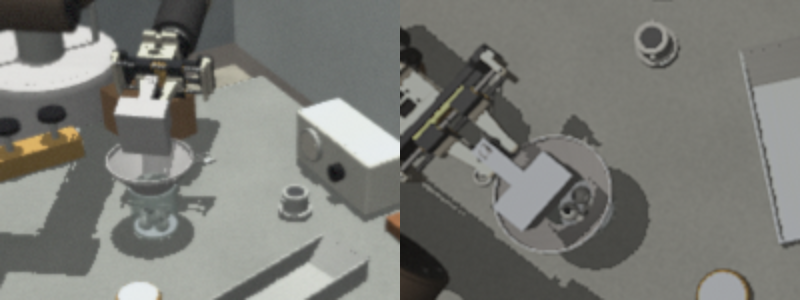

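The balls have gone: they show in the clear jar, and the load is down to about 2 N. I'll lift away, level the scoop, check the funnel from above, then put the scoop back.

Run:
```python
from h import *
yw=np.radians(50);d=np.array([np.cos(yw),np.sin(yw),0]);L=lambda z:np.r_[JAR,z]-.022*d
for a,z in((60,.21),(30,.23),(0,.25)):
    p,R=tcp(yw,a,L(z),LIP);manip.line_to(p,R,rate=.2)
p,R=tcp(np.radians(20),0,[.40,.24,.22]);manip.line_to(p,R,rate=.25)
im,_=shot("w_after");t=vision.get_image("top")
v=np.hstack([cv2.resize(im,(400,300)),cv2.resize(t[130:280,80:330],(400,300))]);cv2.imwrite("pics/v6.png",v)
s=get_state();print(s["time_s"],s["wrist_force"].round(2))
```

```text
35.35 [ 0.53 -0.34 -1.35]
```

View pics/v6.png

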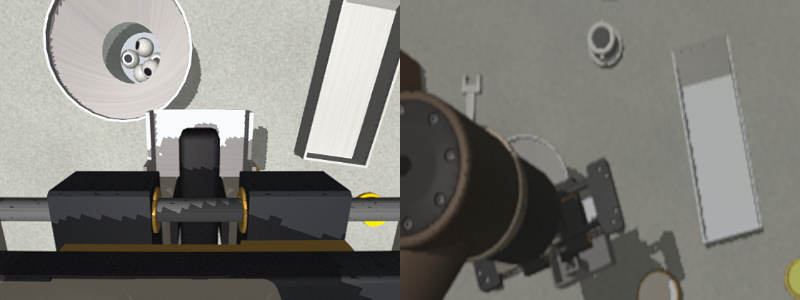

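The balls lie at the bottom of the jar at about (140,55) in the composite. The funnel, tray and scoop are empty, and the scoop hasn't slipped, since its lip is on the same row as before. Now I'll put it back.

Run:
```python
from h import *
p,R=tcp(SY,0,[*SC,.004])
manip.reach(p+[0,0,.14],R)
manip.line_to(p+[0,0,.015],R,rate=.15)
hit=manip.line_to(p+[0,0,-.003],R,rate=.02,threshold=3);s=get_state();print(hit,(s["tool_pos"]-p).round(4),s["wrist_force"].round(2))
manip.pause(.2)
fingers.let_go();manip.pause(.3)
manip.line_to(p+[0,0,.17],rate=.12)
manip.reach(p+[-.06,.03,.19],down(0));im,_=shot("w_end")
q=get_state()["joint_pos"].copy();q[0]+=.3;
t=vision.get_image("top");sd=vision.get_image("side")
v=np.zeros((600,800,3),np.uint8);v[:300,:400]=cv2.resize(im,(400,300));v[:300,400:]=cv2.resize(t,(400,300));v[300:,:400]=cv2.resize(sd,(400,300));v[300:,400:]=cv2.resize(sd[130:280,180:380],(400,300));cv2.imwrite("pics/v7.png",v)
print(get_state()["time_s"])
```

```text
True [-0.0001 -0.      0.0003] [-1.58 -0.01  3.49]
42.8583
```

View pics/v7.png

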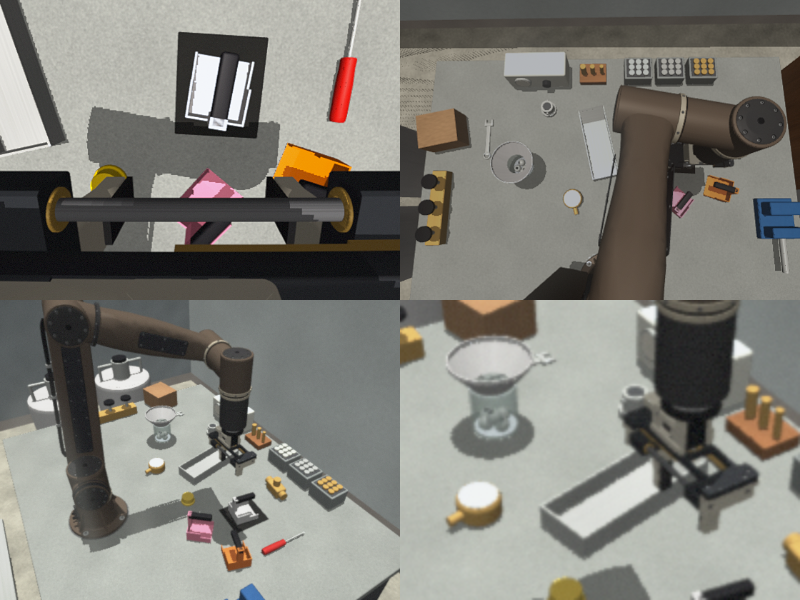

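The scoop stands on its mat, released and empty. The balls are in the jar, the tray and funnel are clear, and the other things haven't moved, so I'm handing in.

```bash
python3 -c "
from rig import manip;print(manip.sign_off())"
```

```text
the job is handed in; nothing more can be done
None
```

I scooped up all five balls and tipped them through the funnel into the jar; the tray, funnel and scoop look empty in the pictures. The scoop stands upright on its mat, released, and I handed the job in at about 43 s.

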